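Press the brass insert home with the bench lever press

TASK

Press the brass insert fully home in the walnut bar: lay the bar on the bed of the bench press, insert end first between the guide rails and hard up to the brass back stop, then swing the red-gripped lever down until you feel the insert's flange come up solid on the wood, without forcing it. Ease the sprung lever back up to rest rather than letting it fly, leave the bar in the press, and do not disturb the mug or the glass.

Things in the scene. Friction and masses are not known exactly. Their poses are not given: they have to be found in the camera images.
- bar: The work: a loose dark walnut bar, 32 x 138 x 30 mm (its own x, y, z), about 120 g, lying flat on the dark bench mat. Origin: centre of its underside; y along its length, z up. The brass insert stands in its top face 41 mm from the middle towards its own -y end (28 mm from that end).
- bar_hole (a point): The mouth of the insert's hole: on the bar's top face (30 mm above its underside), on the insert's axis. Axes as the bar's.
- insert (a joint): How far (m) the brass press-in insert (barrel 16 mm, flange 21 mm across, 2 mm thick) is driven into the bar: 0 as started, flange 9 mm proud of the wood (its top 11 mm above the wood); 0.009 home, flange down on the wood. It takes some 35 N at the ram and stays where it is pressed.
- press: Dark green bench lever press, 270 mm high, bolted down, foot 210 x 116 mm. Origin on the worktop below the ram's axis; +x to its back (column), +y to the lever's side, z up. Its head (70 mm wide, front face at x = -32 mm, underside about 104 mm over the worktop) is clamped on the column at a height that differs from job to job by -6 to +10 mm.
- press_bed (a point): On the bed's top (22 mm over the worktop), on the ram's axis; axes as the press's. Two guide rails along x, 37 mm apart (y = +/-18.5), 15 mm high, x = -46 to 32 mm, flared mouth in front to x = -64; brass back stop, face at x = +28, 20 mm high. With the bar against the stop the insert is under the ram and the bar's other end at x = -110 mm.
- press_ram: The press's steel ram with a round 25 mm foot; it slides down 28 mm per rad of the lever, 24 to 40 mm before the insert is home.
- ram_face (a point): Centre of the ram foot's flat lower face, 78 to 94 mm over the worktop with the lever at rest.
- press_lever (a joint): Angle (rad) of the sprung lever: 0 at rest, pointing forward and 62 degrees up; grows as it is swung forward and down towards the robot; 1.62 at most. Spring: 3 to 6 N at the grip. With the bar in, it swings lightly until the ram meets the flange, takes about 10 N at the grip while the insert goes in, then comes up solid at 0.85 to 1.45 rad, depending on the head's height.
- lever_grip (a point): Middle of the red grip, a round bar 20 mm thick and 72 mm long, lying along the press's y axis at the lever's end, beside the press (y = 135 mm); 165 mm from the hinge axis; about 0.31 m over the worktop at rest. This point turns with the lever.
- lever_pivot (a point): Point on the lever's hinge axis (along the press's y) abreast of the grip's middle, about 165 mm over the worktop; axes as the press's.
- mug: Grey mug, 83 mm across, 92 mm high, with a handle, standing on the worktop to the right of the mat; origin at the centre of its foot. To be left alone.
- tumbler: Drinking glass, 72 mm across, 119 mm high, on the worktop; origin at the centre of its foot. To be left alone.
There are look-alikes about, which are no part of the job. What is shaped like the bar but turquoise is not meant.

How it is judged (in metres and radians):
On the way, in this order (a step that is already met when the one before it is completed fails the run):
1. the bar lies on the bed between the rails, up to the back stop, with the insert under the ram and not yet pressed in (horizontal distance between bar_hole and press_bed below 0.005 m and z of bar_hole in the frame of press_bed between 0.027 and 0.033 m and angle between the y axis of bar and the x axis of press_bed, either way round below 0.08 rad and value of joint insert below 0.003 m and value of joint press_lever below 0.2 rad), for 0.2 s.
2. the lever is swung down and the ram has driven the insert home (within 1.5 mm) (value of joint insert above 0.0075 m and value of joint press_lever above 0.7 rad and horizontal distance between bar_hole and press_bed below 0.006 m), for 0.1 s.
At the end, for the whole second after the job is handed in: The insert is home in the bar to within 1.5 mm, the lever is back at rest (under 0.08 rad), and the bar lies flat and still on the press's bed between the rails, its hole within 12 mm of the ram's axis (value of joint insert above 0.0075 m and value of joint press_lever below 0.08 rad and horizontal distance between bar_hole and press_bed below 0.012 m and z of bar_hole in the frame of press_bed between 0.027 and 0.033 m and linear speed of bar below 0.02 m/s); the robot touches nothing.
It fails at once if the press is forced: more than 250 N of the ram on the work (about 45 N at the grip) (contact force between press_ram and bar above 250 N).
It fails at once if the lever flies back (faster than 5 rad/s) (velocity of joint press_lever below -5 rad/s).
It fails at once if the mug is disturbed (distance of mug from where it was at the start of the episode above 0.03 m or angle between mug's own z axis and vertical above 0.5 rad).
It fails at once if the glass is disturbed (distance of tumbler from where it was at the start of the episode above 0.03 m or angle between tumbler's own z axis and vertical above 0.5 rad).
It also fails if it takes over 70 s, if anything falls off the work surface, if the arm or the gripper's body presses on something with over 40 N, if the wrist force passes 120 N, or if a joint passes its speed limit or range.

ROBOT

A 6-joint arm with a two-finger parallel gripper is mounted at the origin on a cart in front of the work surface, level with it; the furniture and walls round the work are solid. World frame = base frame: x ahead of the robot, y to its left, z up, the work surface at z = 0. Lengths are in m, angles in degrees, forces in N, time in s.
With the tool pointing down it reaches from about 0.25 to 0.725 m from the base axis. Payload 9.7 kg.
Tool frame: the origin (TCP) lies at the very end of the fingers, on their centre line; the grasp point (between the pads) lies 19 mm behind it; y points along the fingers, x is the direction in which the jaws open and shut, and the axes are right-handed (so a half turn about y gives the same grasp; the last joint's range is limited). The gripper opens to 85 mm and grips with 20 to 120 N. Pads are 22 mm wide; open, the fingers measure 114 mm over their backs; the gripper's body (76 mm by 85 mm) begins 54 mm behind the grasp point. The pads swing forward as they close: fully open they stand 13 mm farther back than shut.
Start: joints at [-65.546, 4.979, 10.078, 95.1, 0, 90], TCP at [0.228, -0.501, 0.231] pointing down, gripper open.
Joint ranges: [-179.16, 179.16], [-48.56, 103.87], [-65.8, 70.77], [-126.05, 130.52], [-82.76, 87.17], [-180, 180]. Speed limits (degrees/s): [127.2, 127.2, 147.25, 180, 180, 180].

INTERFACE

Orientations are given as [roll, pitch, yaw] about the fixed x, y, z axes, in that order (R = Rz(yaw) Ry(pitch) Rx(roll)).
In Python, from workcell import bot gives the robot as it stands.
- The arm moves only by the shell command python3 -m jog 'ROWS' [FORCE]. ROWS is JSON, a list of rows, each a list of 7 numbers: the closure, from 0 (fully open) to 1 (shut), then the shift along the world's x, y, z in units of 25 mm (1.0 is 25 mm), then the turn, a rotation vector about the world's x, y, z in units of 5 degrees (1.0 is 5 degrees). A call has 1 to 5 rows; each row is the pose to reach, as a shift and turn from the pose commanded when the call began; what a row does not reach only later rows make up. A row lasts 1/10 s, in which the tool goes at most 50 mm and 8.59 degrees, less where a joint would pass 70% of its speed; a pose out of reach is approached as far as the arm can. A call with a gripper value outside its range is refused whole. The fingers move at their own pace and stop on an object; FORCE is the grip in N (left out, the last holds). Time passes only in rows, so rows that repeat a pose let the fingers close. It gives the time, the measured TCP pose, the force and the opening at its end, in the units of the state.
- bot.get_obs(): the state, without advancing time (a new reading comes with each control period).
- bot.camera(name): name is "side" or "top" or "wrist"; returns (picture, depth): 480x640x3 uint8, red, green, blue; 480x640 float32, m along the optical axis (not along the pixel's ray), 0 where there is no reading.
- bot.camera_model(name): a dict with "fx", "fy", "cx", "cy" (pixels), "rvec" (rotation vector, rad) and "tvec" (3), from world to camera coordinates, as OpenCV has them; the wrist camera has in their place "tool_from_camera" (4x4, takes a point from camera to tool coordinates, whose origin is the TCP and whose axes are the tool frame's). Camera axes: x right, y down, z forward; pixel columns grow to the right and rows downward; lengths in m; the calibration is good to about 2 mm. A picture is of the moment at which its call begins: read the wrist's pose just before it. camera_model takes no time and is no camera call.
- bot.job_done(): hands the job in, once; it reports no verdict.
Trained networks look in the newest picture that a camera, given by its name, has taken for a name from the list of things; names that differ only in an ending like _2 or _b are one class to them, and where a whole thing is asked for, a point or a joint stands for the part that bears it (a point fixed in the world has none). Each returns a list of dicts, best first, with "conf" (0 to 1); they miss things now and then, are a little off and sometimes report something else, mostly with a low value. They report only what shows in the picture. A call takes as long as a camera call. They do not tell look-alikes from the thing itself.
- bot.regions_of(camera, label): "pixels" (480x640 bool, what is visible of it) and "point" ([row, column] in pixels, amid what is visible of it).
The state is a dict: "time": time; "q": joint angles; "qd": joint speeds; "joint_efforts": joint torques, N m; "ee_pos": TCP position; "tcp_rot": TCP orientation; "wrist_force": force on the tool from outside, world axes, zero at the start; "torque": the same for the moment, N m; "opening": finger opening in m.
Only numpy, scipy, OpenCV 4.12 (cv2) and the standard library are available. Lean on these libraries where they do the work, as an engineer would, in place of code of your own. Each camera call takes 0.05 s, during which the arm holds its last target. There are 200 camera calls.

## Working session

There is one attempt and no reset: what is moved stays moved. The work goes in short steps, Python scripts to look and compute and a shell command to move; the robot and the scene stay as the last step left them, time stands still between calls to the robot, and variables do not carry over. Pictures are saved under pics/ and viewed, about 8 in all and at most 12, crops included, and the job is handed in when it is done.

```bash
ls; mkdir -p pics; cat > h.py <<'E'
import numpy as np, cv2
from workcell import bot
from scipy.spatial.transform import Rotation as R
def w2c(cam):
    m=bot.camera_model(cam)
    T=np.eye(4);T[:3,:3]=cv2.Rodrigues(np.array(m["rvec"],float))[0];T[:3,3]=np.ravel(m["tvec"]);return T,m
def cam2w(cam,obs=None):
    m=bot.camera_model(cam)
    if cam!="wrist":
        return np.linalg.inv(w2c(cam)[0]),m
    o=obs; T=np.eye(4);T[:3,:3]=R.from_euler('xyz',o["tcp_rot"],degrees=True).as_matrix();T[:3,3]=o["ee_pos"]
    return T@np.array(m["tool_from_camera"]),m
def cloud(cam,depth,obs=None):
    T,m=cam2w(cam,obs);v,u=np.mgrid[:480,:640]
    P=np.stack([(u-m["cx"])/m["fx"]*depth,(v-m["cy"])/m["fy"]*depth,depth],-1)
    return P@T[:3,:3].T+T[:3,3]
E
python3 - <<'E'
from h import *
o=bot.get_obs();print(o["ee_pos"],o["tcp_rot"],o["time"],o["wrist_force"])
for c in["top","side"]:
    im,d=bot.camera(c);cv2.imwrite(f"pics/{c}1.png",im[:,:,::-1]);np.savez(f"{c}1.npz",im=im,d=d)
    C=cloud(c,d)
    for l in["bar","insert","press","press_lever","lever_grip","mug","tumbler"]:
        for r in bot.regions_of(c,l):
            p=r["pixels"]&(d>0);print(c,l,round(r["conf"],2),r["point"],p.sum(),np.round(np.median(C[p],0),3),np.round(np.percentile(C[p],2,0),3),np.round(np.percentile(C[p],98,0),3))
E
```

```text
pics
[ 0.22758787 -0.50045729  0.23057838] [-8.99990415e+01  7.66968658e-02 -6.55469626e+01] 0.0 [-0.21284591  0.26913211 -0.07254049]
top bar 0.69 [279.2, 320.9] 491 [0.471 0.245 0.031] [0.413 0.21  0.01 ] [0.536 0.28  0.046]
top bar 0.62 [346.2, 173.3] 585 [0.423 0.728 0.03 ] [0.362 0.704 0.003] [0.493 0.754 0.043]
top insert 0.61 [362.6, 172.8] 27 [0.39  0.739 0.04 ] [0.382 0.731 0.034] [0.397 0.746 0.047]
top press 0.96 [186.4, 468.6] 3063 [ 0.56  -0.318  0.063] [ 0.458 -0.379  0.008] [ 0.663 -0.178  0.325]
top press_lever 0.87 [163.1, 452.2] 325 [ 0.563 -0.21   0.319] [ 0.537 -0.271  0.169] [ 0.622 -0.15   0.331]
top lever_grip 0.62 [161.5, 451.6] 333 [ 0.563 -0.214  0.319] [ 0.537 -0.344  0.024] [ 0.731 -0.151  0.331]
top lever_grip 0.27 [214.4, 381.1] 681 [ 0.601 -0.023  0.073] [ 0.566 -0.057  0.003] [0.637 0.011 0.121]
top mug 0.66 [248.7, 400.5] 773 [ 0.47  -0.031  0.051] [ 0.421 -0.07   0.01 ] [0.522 0.007 0.095]
top tumbler 0.66 [186.8, 467.8] 3143 [ 0.562 -0.318  0.053] [ 0.46  -0.383  0.006] [ 0.675 -0.172  0.325]
top tumbler 0.63 [215.7, 382.3] 664 [ 0.6   -0.023  0.074
[... 251 characters left out ...]
2.0, 160.4] 46 [0.388 0.739 0.041] [0.381 0.731 0.029] [0.399 0.747 0.046]
side press 0.93 [205.3, 421.9] 1141 [ 0.596 -0.292  0.082] [ 0.505 -0.396  0.01 ] [ 0.751 -0.153  0.328]
side press_lever 0.79 [186.1, 418.5] 283 [ 0.563 -0.228  0.316] [ 0.538 -0.272  0.162] [ 0.622 -0.148  0.328]
side lever_grip 0.67 [185.1, 415.8] 280 [ 0.562 -0.224  0.317] [ 0.538 -0.274  0.167] [ 0.621 -0.15   0.328]
side mug 0.66 [273.6, 379.5] 773 [ 0.465 -0.028  0.058] [ 0.422 -0.072  0.005] [0.544 0.009 0.093]
side mug 0.17 [210.3, 421.7] 1141 [ 0.596 -0.291  0.067] [ 0.188 -0.441  0.009] [0.804 0.068 0.455]
side tumbler 0.68 [245.4, 361.7] 615 [ 0.585 -0.016  0.082] [ 0.566 -0.058  0.007] [0.638 0.011 0.12 ]
```

```bash
python3 - <<'E'
from h import *
im=np.load("top1.npz")["im"];bot_=cv2.resize(im[130:380,130:560],(800,465),interpolation=cv2.INTER_CUBIC)
cv2.imwrite("pics/topc.png",bot_[:,:,::-1])
im=np.load("side1.npz")["im"];cv2.imwrite("pics/sidec.png",cv2.resize(im[150:400,130:560],(800,465),interpolation=cv2.INTER_CUBIC)[:,:,::-1])
E
```

```text
(no output)
```

View pics/topc.png

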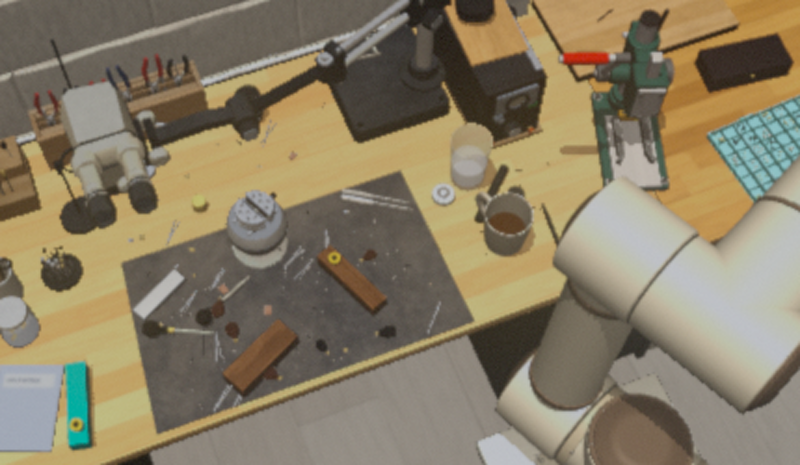

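View pics/sidec.png

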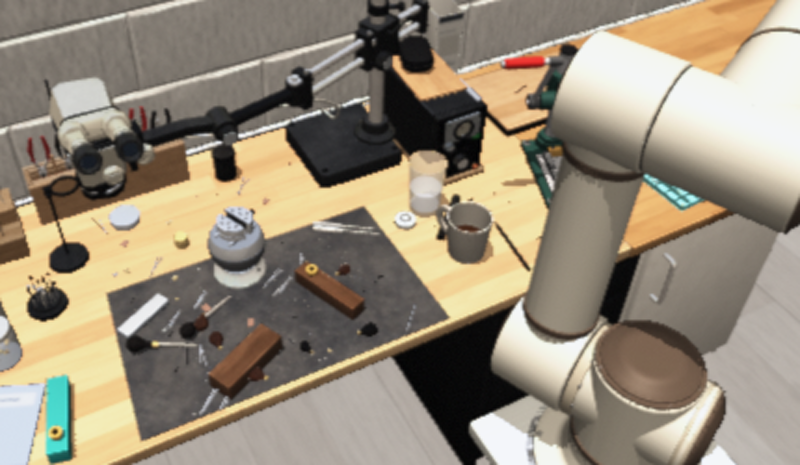

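Candidates for the bar, in topc crop pixels: the walnut bar with a brass insert at (352,280), a plain walnut bar without an insert at (260,355), and a turquoise one at (77,405). I choose (352,280), which carries the brass ring at (335,258). The press stands at (630,110), its red grip at (585,58), mug at (508,220) and glass at (468,155).

```bash
python3 - <<'E'
from h import *
for c in["top","side"]:
    z=np.load(c+"1.npz");C=cloud(c,z["d"])
    hsv=cv2.cvtColor(z["im"],cv2.COLOR_RGB2HSV)
    b=(abs(C[...,0]-.471)<.11)&(abs(C[...,1]-.245)<.09)&(C[...,2]>.024)&(C[...,2]<.034)
    n,l,s,ce=cv2.connectedComponentsWithStats(b.astype(np.uint8))
    k=1+np.argmax(s[1:,4]);P=C[l==k]
    print(c,"bar",len(P),P.mean(0).round(3),cv2.minAreaRect((P[:,:2]*1000).astype(np.float32)))
    # brass
    y=(abs(C[...,0]-.471)<.11)&(abs(C[...,1]-.245)<.09)&(C[...,2]>.034)&(C[...,2]<.05)
    print(" insert",y.sum(),C[y].mean(0).round(3) if y.any() else 0)
    g=(abs(C[...,0]-.57)<.2)&(abs(C[...,1]+.22)<.15)&(C[...,2]>.28)&(hsv[...,1]>170)&((hsv[...,0]<8)|(hsv[...,0]>172))
    G=C[g];print(" grip",len(G),G.mean(0).round(3),G.max(0).round(3)); 
    u,S,v=np.linalg.svd(G-G.mean(0));print(v[0].round(3), np.ptp((G-G.mean(0))@v[0]).round(3))
    # rails: points on bed/ foot
    r=(abs(C[...,0]-.57)<.2)&(abs(C[...,1]+.33)<.1)&(C[...,2]>.015)&(C[...,2]<.027)
    Q=C[r];print(" bed",len(Q), cv2.minAreaRect((Q[:,:2]*1000).astype(np.float32)) if len(Q)>5 else 0)
E
```

```text
top bar 283 [0.474 0.246 0.03 ] ((476.7978515625, 245.7383575439453), (139.69383239746094, 36.67949295043945), 22.654390335083008)
 insert 146 [0.477 0.246 0.038]
 grip 132 [ 0.56  -0.183  0.323] [ 0.577 -0.15   0.334]
[-0.342 -0.94  -0.019] 0.068
 bed 974 ((616.3203735351562, -316.74896240234375), (153.86062622070312, 334.7015686035156), 80.8756332397461)
side bar 234 [0.471 0.247 0.031] ((477.49969482421875, 245.57998657226562), (140.67556762695312, 38.09263610839844), 22.015377044677734)
 insert 142 [0.476 0.247 0.037]
 grip 109 [ 0.559 -0.184  0.322] [ 0.574 -0.15   0.33 ]
[-0.278 -0.961  0.009] 0.067
 bed 457 ((622.656982421875, -327.76226806640625), (121.75279235839844, 310.7626953125), 77.60350799560547)
```

```bash
python3 -m jog '[[0,2,2.5,1.5,0,0,0],[0,4,5.5,3,0,0,-1],[0,6,8,4,0,0,-2],[0,6,8,4,0,0,-3],[0,6,8,4,0,0,-4]]'; python3 -m jog '[[0,0,0,0,0,0,-2],[0,0,0,0,0,0,-4],[0,0,0,0,0,0,-4]]'
python3 - <<'E'
from h import *
o=bot.get_obs();im,d=bot.camera("wrist");np.savez("w1.npz",im=im,d=d,p=o["ee_pos"],r=o["tcp_rot"])
print(o["ee_pos"],o["tcp_rot"],o["q"],np.array(bot.camera_model("wrist")["tool_from_camera"]).round(3))
cv2.imwrite("pics/w1.png",im[:,:,::-1])
E
```

```text
time: 1.3
ee_pos: [0.3674, -0.3136, 0.3255]
tcp_rot: [-90.0, -0.0, -85.8]
wrist_force: [1.1, -0.2, 0.2]
opening: 0.0855
time: 1.6
ee_pos: [0.3672, -0.3147, 0.3248]
tcp_rot: [-90.0, -0.0, -105.8]
wrist_force: [0.2, -1.0, -0.6]
opening: 0.0857
[ 0.36717098 -0.31474891  0.32477192] [-8.99739123e+01 -1.53412863e-02 -1.05782196e+02] [-4.06023240e+01 -9.11940748e-01  1.46575778e+01  1.05539401e+02
 -2.97335900e-03  1.55179868e+02] [[ 1.     0.    -0.001 -0.   ]
 [ 0.001 -0.283  0.959 -0.143]
 [ 0.    -0.959 -0.283  0.072]
 [ 0.     0.     0.     1.   ]]
```

View pics/w1.png

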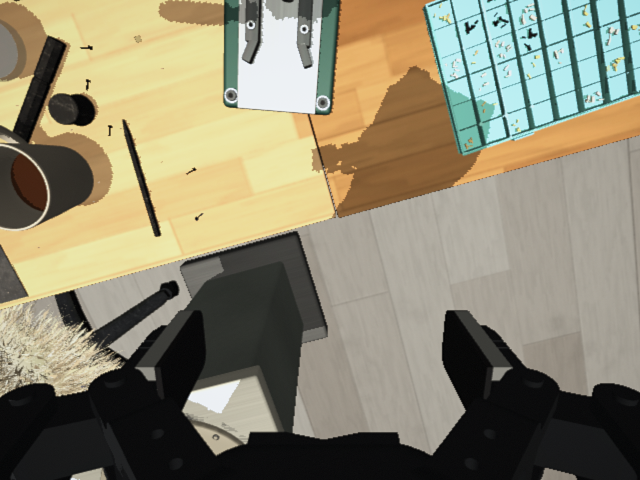

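```bash
python3 -m jog '[[0,0,0,0.5,-0.5,-1.4,0],[0,0,0,1,-1,-2.8,0],[0,0,0,1,-1.5,-4.2,0],[0,0,0,1,-2,-5.6,0],[0,0,0,1,-2.2,-6.7,0]]'
python3 - <<'E'
from h import *
o=bot.get_obs();im,d=bot.camera("wrist");np.savez("w2.npz",im=im,d=d,p=o["ee_pos"],r=o["tcp_rot"])
print(o["ee_pos"],o["tcp_rot"])
cv2.imwrite("pics/w2.png",im[:,:,::-1])
C=cloud("wrist",d,o)
for l in ["press_ram","press","press_bed","lever_grip","insert"]:
  for r in bot.regions_of("wrist",l):
    p=r["pixels"]&(d>0);print(l,r["conf"],r["point"],p.sum(),np.median(C[p],0).round(3),C[p].min(0).round(3),C[p].max(0).round(3))
E
```

```text
time: 2.15
ee_pos: [0.3663, -0.3148, 0.3505]
tcp_rot: [-54.4, -1.7, -106.0]
wrist_force: [-0.8, 0.1, -0.1]
opening: 0.0855
[ 0.36633801 -0.31477587  0.35050076] [ -54.39655794   -1.67820387 -105.95175094]
press_ram 0.87 [100.8, 267.7] 1279 [ 0.557 -0.326  0.243] [ 0.552 -0.344  0.2  ] [ 0.604 -0.316  0.255]
press 0.73 [123.5, 270.2] 29670 [ 0.555 -0.319  0.191] [ 0.444 -0.429 -0.001] [ 0.861 -0.171  0.328]
press 0.45 [343.9, 37.3] 6892 [ 0.464 -0.029  0.051] [ 0.42  -0.074 -0.002] [0.538 0.025 0.094]
press_bed 0.64 [125.2, 270.1] 30382 [ 0.556 -0.319  0.19 ] [ 0.444 -0.485 -0.002] [ 0.951 -0.108  0.328]
lever_grip 0.82 [68.4, 93.5] 6542 [ 0.553 -0.228  0.32 ] [ 0.532 -0.282 -0.002] [ 0.852 -0.102  0.328]
```

View pics/w2.png

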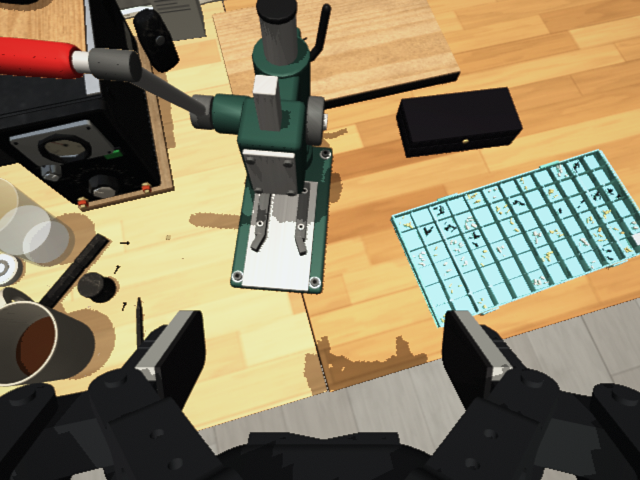

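```bash
python3 - <<'E'
from h import *
z=np.load("w2.npz");o={"ee_pos":z["p"],"tcp_rot":z["r"]};C=cloud("wrist",z["d"],o)
print("table z",np.median(C[250:300,350:380,2]))
# head front face
F=C[158:186,252:296].reshape(-1,3);c=np.median(F,0);F=F[np.abs(F[:,0]-c[0])<.03]
u,S,v=np.linalg.svd(F-F.mean(0));n=v[2]*np.sign(-v[2][0]);print("face mean",F.mean(0).round(4),"n",n.round(3),"yaw",np.degrees(np.arctan2(-n[1],-n[0])),S)
X,Y,Z=C[...,0],C[...,1],C[...,2]
near=(X>.42)&(X<.8)&(Y<-.22)&(Y>-.46)
rows=np.arange(480)[:,None]+0*X
def rect(m,t):
    P=(C[m]*1000).astype(np.float32); print(t,m.sum(),np.median(Z[m]).round(4),cv2.minAreaRect(P[:,:2]),"xmin pt",C[m][C[m][:,0].argmin()].round(3))
for lo,hi in[(.008,.017),(.017,.027),(.03,.042),(.05,.098),(.105,.26)]:
    m=near&(Z>lo)&(Z<hi)&(rows>90);
    rect(m,(lo,hi))
r=near&(Z>.031)&(Z<.042)&(rows>185);P=C[r];
lab=cv2.connectedComponentsWithStats(r.astype(np.uint8))
for i in range(1,lab[0]):
    if lab[2][i,4]>30:
        Q=C[lab[1]==i];print(lab[2][i],Q.mean(0).round(4),Q[:,:2].min(0),Q[:,:2].max(0))
        q=Q[Q[:,0]>Q[:,0].min()+.025]; 
        if len(q)>20: print(" yaw",np.degrees(np.arctan(np.polyfit(q[:,0],q[:,1],1)[0])),q.mean(0))
E
```

```text
table z 0.0002067987720244524
face mean [ 0.5364 -0.3193  0.1676] n [-0.939  0.344 -0.012] yaw -20.150484902643914 [0.58569491 0.40679545 0.02692709]Traceback (most recent call last):
  File "<stdin>", line 14, in <module>
  File "<stdin>", line 11, in rect
cv2.error: OpenCV(4.12.0) /io/opencv/modules/imgproc/src/convhull.cpp:143: error: (-215:Assertion failed) total >= 0 && (depth == CV_32F || depth == CV_32S) in function 'convexHull'
```

```bash
python3 - <<'E'
from h import *
z=np.load("w2.npz");o={"ee_pos":z["p"],"tcp_rot":z["r"]};C=cloud("wrist",z["d"],o)
X,Y,Z=C[...,0],C[...,1],C[...,2]
near=(X>.42)&(X<.8)&(Y<-.22)&(Y>-.46)
rows=np.arange(480)[:,None]+0*X
yaw=np.radians(-20);c,s=np.cos(yaw),np.sin(yaw)
A=X*c+Y*s; B=-X*s+Y*c   # press-aligned coords
def st(m,t): print(t,m.sum(),"z",np.median(Z[m]).round(4),"A",np.percentile(A[m],[0.5,2,50,98,99.5]).round(4),"B",np.percentile(B[m],[0.5,2,50,98,99.5]).round(4))
for lo,hi in[(.008,.018),(.018,.027),(.031,.042),(.11,.2)]:
    m=near&(Z>lo)&(Z<hi)&(rows>130)
    if m.sum()>10: st(m,(lo,hi))
m=near&(Z>.008)&(Z<.03)&(rows>150)
P=np.ascontiguousarray((C[m][:,:2]*1000).astype(np.float32));print(cv2.minAreaRect(P))
# foot side edges: fit per row left/right edges of foot mask
L=[];Rr=[]
for r in range(215,275):
    k=np.where(m[r])[0]
    if len(k): L.append(C[r,k[0]]);Rr.append(C[r,k[-1]])
for E_ in(L,Rr):
    E_=np.array(E_);print("edge yaw",np.degrees(np.arctan(np.polyfit(E_[:,0],E_[:,1],1)[0])),E_.mean(0).round(4))
r=near&(Z>.031)&(Z<.042)&(rows>185)
n,lab,stt,_=cv2.connectedComponentsWithStats(r.astype(np.uint8))
for i in range(1,n):
    if stt[i,4]>40:
        q=lab==i;st(q,stt[i]);w=q&(A>A[q].min()+.022);
        if w.sum()>20: print(" yaw",np.degrees(np.arctan(np.polyfit(X[w],Y[w],1)[0])));st(w,"straight")
E
```

```text
(0.008, 0.018) 3211 z 0.0162 A [0.5337 0.534  0.6231 0.7352 0.7401] B [-0.1722 -0.1717 -0.156  -0.0578 -0.0567]
(0.018, 0.027) 5306 z 0.0225 A [0.5339 0.5348 0.5815 0.6869 0.7289] B [-0.1666 -0.1623 -0.1163 -0.0715 -0.0629]
(0.031, 0.042) 1320 z 0.0374 A [0.5774 0.5789 0.6209 0.7201 0.7287] B [-0.1473 -0.1457 -0.135  -0.0832 -0.0817]
(0.11, 0.2) 3041 z 0.1698 A [0.61   0.6104 0.6138 0.6536 0.6573] B [-0.1588 -0.1559 -0.1206 -0.0763 -0.0618]
((557.861083984375, -324.58294677734375), (116.12884521484375, 203.58126831054688), 69.7977066040039)
edge yaw -20.230647791332427 [ 0.5333 -0.2551  0.0141]
edge yaw -20.1367456125441 [ 0.5032 -0.3657  0.0131]
[295 186  15  68 638] 638 z 0.0375 A [0.5773 0.5788 0.6205 0.6653 0.667 ] B [-0.1476 -0.1462 -0.1403 -0.1333 -0.1329]
 yaw -20.67247909823417
straight 492 z 0.0375 A [0.5991 0.6    0.6299 0.6655 0.6674] B [-0.1458 -0.1457 -0.1399 -0.1332 -0.1328]
[250 193  21  58 583] 583 z 0.0374 A [0.5774 0.5788 0.6154 0.6516 0.6524] B [-0.096  -0.0959 -0.0893 -0.0825 -0.0811]
 yaw -18.99292017663647
straight 426 z 0.0375 A [0.5992 0.6    0.625  0.6518 0.6526] B [-0.096  -0.0959 -0.09   -0.0832 -0.0828]
```

Press fit: origin (0.564, −0.327), yaw −20.1°. The rail gap (37 mm), foot width and head front all agree. Now I go to the bar.

```bash
python3 -m jog '[[0,0,1,0,0.5,1.4,0],[0,0,2.5,0,1,2.8,0],[0,0.5,4,-0.5,1.5,4.2,0],[0,0.5,5.5,-1,2,5.6,0],[0,0.5,7,-1,2.2,6.7,0]]'; python3 -m jog '[[0,0.4,2,-0.5,0,0,1.6],[0,0.8,4,-1,0,0,3.2],[0,1.2,6,-2,0,0,4.8],[0,1.6,8,-3,0,0,6.4],[0,1.9,10,-4,0,0,7.64]]';python3 -m jog '[[0,0,2,-0.5,0,0,0],[0,0,4,-1,0,0,0],[0,0,4.5,-1,0,0,0],[0,0,4.5,-1,0,0,0]]'
python3 - <<'E'
from h import *
o=bot.get_obs();im,d=bot.camera("wrist");np.savez("w3.npz",im=im,d=d,p=o["ee_pos"],r=o["tcp_rot"])
print(o["ee_pos"],o["tcp_rot"],o["q"])
C=cloud("wrist",d,o)
m=(abs(C[...,0]-.471)<.12)&(abs(C[...,1]-.245)<.12)&(C[...,2]>.026)&(C[...,2]<.034)
n,l,s,_=cv2.connectedComponentsWithStats(m.astype(np.uint8))
k=1+np.argmax(s[1:,4]);P=C[l==k];print(len(P),P.mean(0),cv2.minAreaRect(np.ascontiguousarray((P[:,:2]*1000).astype(np.float32))),s[k])
cv2.imwrite("pics/w3.png",im[:,:,::-1])
E
```

```text
time: 2.95
ee_pos: [0.3805, -0.139, 0.3233]
tcp_rot: [-90.5, -0.1, -105.4]
wrist_force: [1.5, -0.8, -0.6]
opening: 0.0854
time: 3.45
ee_pos: [0.4241, 0.0904, 0.2346]
tcp_rot: [-90.1, -0.1, -66.9]
wrist_force: [1.1, -0.3, -0.1]
opening: 0.0851
time: 3.85
ee_pos: [0.4284, 0.1908, 0.2096]
tcp_rot: [-90.2, 0.5, -66.2]
wrist_force: [-0.1, -0.4, 0.1]
opening: 0.0853
[0.42836351 0.19079691 0.20960672] [-90.17390262   0.48295127 -66.24296383] [ 23.71517677  -6.31256317  -3.51904564  92.96777912   0.48282186
 179.95667343]
6954 [0.4786747  0.24517414 0.03254796] ((478.10443115234375, 245.38137817382812), (138.18617248535156, 32.10248565673828), 22.56465721130371) [ 264   29   45  189 6954]
```

View pics/w3.png

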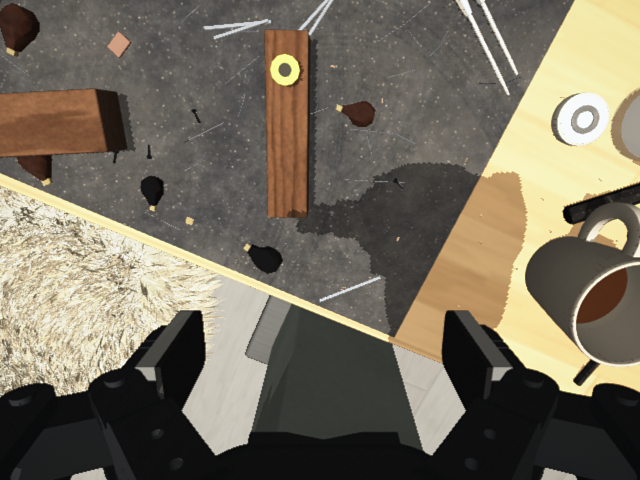

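```bash
python3 -m jog '[[0,0,0.5,-0.5,0,0,1.6],[0,0,1,-1,0,0,3.2],[0,0,1.36,-1.5,0,0,4.8],[0,0,1.36,-2,0,0,6.4],[0,0,1.36,-2,0,0,8]]'; for i in 1 2; do python3 -m jog '[[0,0,0,0,0,0,1.6],[0,0,0,0,0,0,3.2],[0,0,0,0,0,0,4.8],[0,0,0,0,0,0,6.4],[0,0,0,0,0,0,8]]'; done;  python3 -m jog '[[0,0,0,0,0,0,1.6],[0,0,0,0,0,0,3.2],[0,0,0,0,0,0,4.8],[0,0,0,0,0,0,6.4],[0,0,0,0,0,0,8]]' ;python3 -m jog '[[0,0,0,0,0,0,1.6],[0,0,0,0,0,0,3.2],[0,0,0,0,0,0,3.76],[0,0,0,0,0,0,3.76]]'
```

```text
time: 4.4
ee_pos: [0.4282, 0.2216, 0.1595]
tcp_rot: [-90.1, 0.6, -26.3]
wrist_force: [0.7, -0.9, -0.0]
opening: 0.0856
time: 4.9
ee_pos: [0.4289, 0.2216, 0.1613]
tcp_rot: [-90.0, 0.5, 13.7]
wrist_force: [-0.9, -0.8, -0.2]
opening: 0.0854
time: 5.4
ee_pos: [0.4289, 0.2216, 0.1614]
tcp_rot: [-90.1, 0.5, 53.7]
wrist_force: [-0.1, -1.1, -0.3]
opening: 0.0853
time: 5.9
ee_pos: [0.4289, 0.2216, 0.1614]
tcp_rot: [-90.0, 0.6, 93.7]
wrist_force: [-0.2, 0.3, 0.0]
opening: 0.0853
time: 6.3
ee_pos: [0.4288, 0.2218, 0.1613]
tcp_rot: [-90.0, 0.6, 112.2]
wrist_force: [1.1, -0.8, 0.6]
opening: 0.0854
```

```bash
python3 -m jog '[[0,0,0.12,-1.5,0.11,0.05,0.08],[0,0,0.12,-3,0.11,0.05,0.08],[0,0,0.12,-4.5,0.11,0.05,0.08],[0,0,0.12,-5.5,0.11,0.05,0.08],[0,0,0.12,-6.1,0.11,0.05,0.08]]' 40; python3 -m jog '[[0,0,0,0,0,0,0],[0.3,0,0,0,0,0,0],[1,0,0,0,0,0,0],[1,0,0,0,0,0,0],[1,0,0,0,0,0,0]]' 40;python3 -m jog '[[1,0,0,0,0,0,0],[1,0,0,0,0,0,0],[1,0,0,0,0,0,0],[1,0,0,0,0,0,0],[1,0,0,0,0,0,0]]' 50
```

```text
time: 6.8
ee_pos: [0.4275, 0.2247, 0.0061]
tcp_rot: [-89.8, -0.0, 112.5]
wrist_force: [0.1, -0.1, 0.5]
opening: 0.0852
time: 7.3
ee_pos: [0.4287, 0.2263, 0.0092]
tcp_rot: [-90.1, -0.1, 112.7]
wrist_force: [0.2, 0.4, 1.6]
opening: 0.0315
time: 7.8
ee_pos: [0.4287, 0.2263, 0.0092]
tcp_rot: [-90.1, -0.1, 112.8]
wrist_force: [0.5, -1.4, 6.0]
opening: 0.031
```

```bash
python3 -m jog '[[1,0,0,0.5,0,0,0],[1,0,0,1.5,0,0,0],[1,0,0,3,0,0,0],[1,0,-0.5,4.5,0,0,0],[1,0,-1.5,6,0,0,0]]'; python3 -m jog '[[1,-0.2,-1.5,0.2,0,0,-0.8],[1,-0.4,-3.2,0.5,0,0,-1.7],[1,-0.6,-4.9,0.5,0,0,-2.5],[1,-0.8,-6.6,0.5,0,0,-3.4],[1,-1,-8.3,0.5,0,0,-4.3]]'; python3 -m jog '[[1,-0.2,-1.7,0,0,0,-0.8],[1,-0.4,-3.4,0,0,0,-1.7],[1,-0.6,-5.1,0,0,0,-2.5],[1,-0.7,-6.8,0,0,0,-3.4],[1,-0.85,-8.2,0,0,0,-4.3]]'; python3 -m jog '[[1,0,-0.8,0,0,0,0],[1,0,-1.5,0,0,0,0],[1,0,-1.5,0,0,0,0],[1,0,-1.5,0,0,0,0]]'
```

```text
time: 8.3
ee_pos: [0.4275, 0.1889, 0.16]
tcp_rot: [-90.0, -0.1, 112.9]
wrist_force: [1.0, 0.5, -1.4]
opening: 0.031
time: 8.8
ee_pos: [0.4023, -0.0203, 0.1714]
tcp_rot: [-90.0, -0.1, 91.1]
wrist_force: [1.7, 0.0, -2.7]
opening: 0.0313
time: 9.3
ee_pos: [0.3811, -0.2259, 0.1713]
tcp_rot: [-90.0, -0.1, 69.5]
wrist_force: [0.6, 0.4, -1.1]
opening: 0.0312
time: 9.7
ee_pos: [0.3815, -0.2612, 0.1708]
tcp_rot: [-90.0, -0.1, 69.7]
wrist_force: [0.3, -0.1, -2.9]
opening: 0.0311
```

```bash
python3 -m jog '[[1,0,0,-1,0,0,0],[1,0,0,-2,0,0,0],[1,0,0,-3.2,0,0,0],[1,0,0,-4.4,0,0,0],[1,0,0,-4.4,0,0,0]]'; python3 - <<'E'
from h import *
o=bot.get_obs();im,d=bot.camera("wrist");np.savez("w4.npz",im=im,d=d,p=o["ee_pos"],r=o["tcp_rot"])
print(o["ee_pos"],o["tcp_rot"],o["q"])
C=cloud("wrist",d,o);c,s=np.cos(np.radians(-20.1)),np.sin(np.radians(-20.1))
D=C-[.5637,-.327,.022];X=D[...,0]*c+D[...,1]*s;Y=-D[...,0]*s+D[...,1]*c;Z=D[...,2]
def st(m,t):
  if m.sum()>5: print(t,m.sum(),"x",np.percentile(X[m],[1,50,99]).round(4),"y",np.percentile(Y[m],[1,50,99]).round(4),"z",np.percentile(Z[m],[2,50,98]).round(4))
b=(X<-.05)&(X>-.2)&(abs(Y)<.03)&(Z>.04)&(Z<.078);st(b,"bar")
for lo in np.arange(-.2,-.05,.03):st(b&(X>lo)&(X<lo+.03)&(Z<.068),"bar%.2f"%lo)
r=(X>-.046)&(X<.03)&(abs(Y)<.04)&(Z>.009)&(Z<.02)
st(r&(Y>0),"railL");st(r&(Y<0),"railR")
cv2.imwrite("pics/w4.png",im[:,:,::-1])
E
```

```text
time: 10.2
ee_pos: [0.3799, -0.2591, 0.0573]
tcp_rot: [-89.7, -0.2, 69.8]
wrist_force: [-0.3, 0.1, -1.5]
opening: 0.0311
[ 0.37994297 -0.25908671  0.05729469] [-89.65208492  -0.17455636  69.842415  ] [-34.34248981  -6.75053761 -20.76410356  76.36651684   0.08397403
 -14.18571332]
bar 10118 x [-0.1997 -0.1837 -0.1604] y [-0.0161  0.0008  0.0179] z [0.0574 0.0586 0.0743]
bar-0.20 7239 x [-0.1997 -0.1861 -0.1702] y [-0.0147  0.0008  0.0165] z [0.0574 0.0586 0.0642]
bar-0.17 2007 x [-0.1699 -0.1652 -0.1593] y [-0.015   0.0008  0.0161] z [0.0572 0.0584 0.0594]
```

View pics/w4.png

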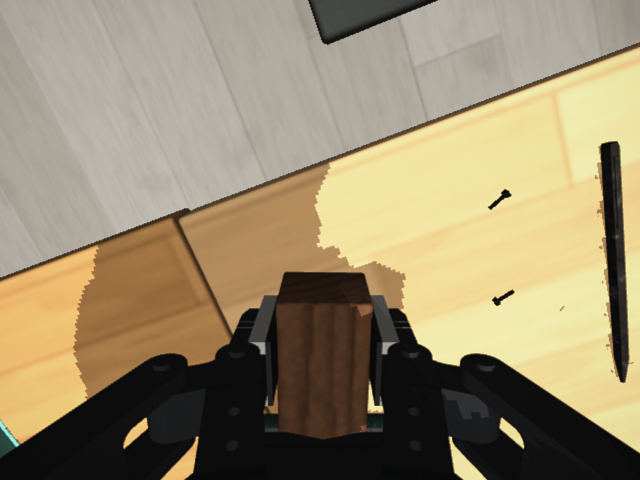

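```bash
python3 -m jog '[[1,0,0,0,0,0,0],[1,0,-0.03,-0.5,0,0,0],[1,0,-0.03,-1,0,0,0],[1,0,-0.03,-1,0,0,0]]'; python3 -m jog '[[1,0.3,-0.11,0,0,0,0],[1,0.6,-0.22,0,0,0,0],[1,0.9,-0.33,0,0,0,0],[1,1.2,-0.44,0,0,0,0],[1,1.5,-0.55,0,0,0,0]]'
```

```text
time: 10.65
ee_pos: [0.381, -0.2616, 0.0338]
tcp_rot: [-89.8, -0.1, 69.8]
wrist_force: [-0.1, 0.6, -1.0]
opening: 0.0312
time: 11.15
ee_pos: [0.42, -0.2757, 0.0354]
tcp_rot: [-89.9, -0.1, 69.8]
wrist_force: [0.2, 3.6, -1.6]
opening: 0.0314
```

```bash
python3 -m jog '[[1,0.3,-0.07,0,0,0,0],[1,0.6,-0.18,0,0,0,0],[1,0.9,-0.29,0,0,0,0],[1,1,-0.33,0,0,0,0],[1,1,-0.33,0,0,0,0]]'; python3 -m jog '[[1,0.15,-0.05,0,0,0,0],[1,0.3,-0.11,0,0,0,0],[1,0.45,-0.16,0,0,0,0],[1,0.45,-0.16,0,0,0,0],[1,0.45,-0.16,0,0,0,0]]'
```

```text
time: 11.65
ee_pos: [0.4447, -0.2843, 0.0355]
tcp_rot: [-90.0, -0.1, 69.8]
wrist_force: [-0.5, -0.0, -2.1]
opening: 0.0309
time: 12.15
ee_pos: [0.4555, -0.2882, 0.0355]
tcp_rot: [-90.0, -0.1, 69.8]
wrist_force: [-0.5, 0.6, -2.0]
opening: 0.0315
```

```bash
python3 -m jog '[[1,0.2,-0.07,-0.1,0,0,0],[1,0.4,-0.14,-0.2,0,0,0],[1,0.52,-0.19,-0.25,0,0,0],[1,0.52,-0.19,-0.25,0,0,0]]'; python3 -m jog '[[1,0.04,-0.015,0,0,0,0],[1,0.08,-0.03,0,0,0,0],[1,0.12,-0.045,0,0,0,0],[1,0.12,-0.045,0,0,0,0]]'
```

```text
time: 12.55
ee_pos: [0.469, -0.2931, 0.0292]
tcp_rot: [-90.0, -0.1, 69.8]
wrist_force: [0.8, -0.2, -1.0]
opening: 0.0311
time: 12.95
ee_pos: [0.4717, -0.2941, 0.0293]
tcp_rot: [-90.0, -0.1, 69.8]
wrist_force: [0.8, 0.0, -0.9]
opening: 0.0309
```

```bash
for k in 1; do python3 -m jog '[[1,0.04,-0.015,0,0,0,0],[1,0.06,-0.02,0,0,0,0],[1,0.06,-0.02,0,0,0,0]]'; python3 -m jog '[[1,0.04,-0.015,0,0,0,0],[1,0.04,-0.015,0,0,0,0]]'; python3 -m jog '[[1,0.04,-0.015,0,0,0,0],[1,0.04,-0.015,0,0,0,0]]'; done
```

```text
time: 13.25
ee_pos: [0.4731, -0.2946, 0.0293]
tcp_rot: [-90.0, -0.1, 69.8]
wrist_force: [0.1, 0.1, -1.2]
opening: 0.0311
time: 13.45
ee_pos: [0.4741, -0.295, 0.0292]
tcp_rot: [-90.0, -0.1, 69.8]
wrist_force: [0.1, -0.3, -1.4]
opening: 0.0308
time: 13.65
ee_pos: [0.4752, -0.2953, 0.0292]
tcp_rot: [-90.0, -0.1, 69.8]
wrist_force: [0.6, 0.1, -0.5]
opening: 0.0309
```

```bash
python3 -m jog '[[1,0.04,-0.015,0,0,0,0],[1,0.04,-0.015,0,0,0,0]]'; python3 -m jog '[[1,0.04,-0.015,0,0,0,0],[1,0.04,-0.015,0,0,0,0]]'; python3 -m jog '[[1,0.04,-0.015,0,0,0,0],[1,0.04,-0.015,0,0,0,0]]';python3 -m jog '[[1,0.04,-0.015,0,0,0,0],[1,0.04,-0.015,0,0,0,0]]'
```

```text
time: 13.85
ee_pos: [0.4755, -0.2955, 0.0292]
tcp_rot: [-89.9, -0.1, 69.8]
wrist_force: [-4.9, 1.5, 1.1]
opening: 0.0313
time: 14.05
ee_pos: [0.4755, -0.2955, 0.0291]
tcp_rot: [-89.8, -0.1, 69.8]
wrist_force: [-10.0, 3.6, 5.7]
opening: 0.031
time: 14.25
ee_pos: [0.4755, -0.2955, 0.0291]
tcp_rot: [-89.7, -0.1, 69.8]
wrist_force: [-15.8, 6.1, 9.4]
opening: 0.0309
time: 14.45
ee_pos: [0.4754, -0.2955, 0.0291]
tcp_rot: [-89.5, -0.1, 69.7]
wrist_force: [-21.9, 8.6, 13.6]
opening: 0.0311
```

```bash
python3 -m jog '[[1,-0.06,0.02,0,0,0,0],[1,-0.14,0.05,-0.02,0,0,0],[1,-0.14,0.05,-0.02,0,0,0]]'; python3 -m jog '[[0.6,0,0,0,0,0,0],[0.6,0,0,0,0,0,0],[0.4,0,0,0,0,0,0],[0.2,0,0,0,0,0,0],[0.2,0,0,0,0,0,0]]'; python3 -m jog '[[0.2,-0.2,0.07,0.5,0,0,0],[0.2,-0.6,0.2,1,0,0,0],[0.2,-1.2,0.42,1.5,0,0,0],[0.2,-1.8,0.65,2,0,0,0],[0.2,-1.8,0.65,2,0,0,0]]'; python3 - <<'E'
from h import *
o=bot.get_obs();im,d=bot.camera("wrist");np.savez("w5.npz",im=im,d=d,p=o["ee_pos"],r=o["tcp_rot"])
print(o["ee_pos"],o["tcp_rot"])
def an(cam,C):
  c,s=np.cos(np.radians(-20.1)),np.sin(np.radians(-20.1))
  D=C-[.5637,-.327,.022];X=D[...,0]*c+D[...,1]*s;Y=-D[...,0]*s+D[...,1]*c;Z=D[...,2]
  def st(m,t):
    if m.sum()>5: print(cam,t,m.sum(),"x",np.percentile(X[m],[1,50,99]).round(4),"y",np.percentile(Y[m],[1,50,99]).round(4),"z",np.percentile(Z[m],[2,50,98]).round(4))
  b=(X<-.01)&(X>-.13)&(abs(Y)<.03)&(Z>.024)&(Z<.036);st(b,"bar");st(b&(X<-.08),"barfront");st(b&(X>-.06),"barback")
an("wrist",cloud("wrist",d,o))
im,d=bot.camera("top");an("top",cloud("top",d))
cv2.imwrite("pics/t5.png",cv2.resize(im[130:230,400:533],(798,600),interpolation=cv2.INTER_CUBIC)[:,:,::-1])
E
```

```text
time: 14.75
ee_pos: [0.4754, -0.2955, 0.0291]
tcp_rot: [-90.0, -0.1, 69.8]
wrist_force: [-4.8, 2.4, 4.8]
opening: 0.0309
time: 15.25
ee_pos: [0.4756, -0.2956, 0.0287]
tcp_rot: [-90.0, -0.1, 69.8]
wrist_force: [0.1, 0.9, 0.5]
opening: 0.0682
time: 15.75
ee_pos: [0.4299, -0.2794, 0.0819]
tcp_rot: [-90.2, -0.0, 69.7]
wrist_force: [0.6, -0.4, 0.2]
opening: 0.0683
[ 0.42989477 -0.27937612  0.08189297] [-9.01849310e+01 -2.94623939e-02  6.97473692e+01]
wrist bar 6002 x [-0.1103 -0.0874 -0.0585] y [-0.016  -0.0006  0.0151] z [0.0257 0.0304 0.0316]
wrist barfront 3803 x [-0.1104 -0.0973 -0.0803] y [-0.0158 -0.0002  0.0153] z [0.0253 0.0304 0.0316]
wrist barback 181 x [-0.06  -0.059 -0.056] y [-0.0139 -0.0012  0.012 ] z [0.0293 0.0303 0.0316]
top bar 90 x [-0.1111 -0.0336 -0.0102] y [-0.0167  0.0024  0.0172] z [0.0246 0.0294 0.0346]
top barfront 24 x [-0.1121 -0.106  -0.0963] y [-0.0164 -0.0069  0.0106] z [0.0245 0.0287 0.0344]
top barback 66 x [-0.0479 -0.0286 -0.0102] y [-0.0147  0.0034  0.0195] z [0.0247 0.0298 0.0344]
```

```bash
python3 -m jog '[[0.2,-0.5,0.2,2,0,0,-1.6],[0.2,-0.5,0.2,4,0,0,-3.2],[0.2,-0.5,0.2,6,0,0,-4.8],[0.2,-0.5,0.2,8,0,0,-6.4],[0.2,-0.5,0.2,9,0,0,-8]]'; python3 -m jog '[[0.2,0,1,1.5,0,0,-1.6],[0.2,0,2,3,0,0,-3.2],[0.2,0,3,3,0,0,-4.8],[0.2,0,4,3,0,0,-6.4],[0.2,0,4,3,0,0,-8]]'; python3 -m jog '[[0.2,0.5,0,0.3,0,0,-1],[0.2,1,0,0.6,0,0,-1.96],[0.2,1.5,0,0.6,0,0,-1.96],[0.2,1.5,0,0.6,0,0,-1.96]]'; python3 - <<'E'
from h import *
o=bot.get_obs();im,d=bot.camera("wrist");np.savez("w6.npz",im=im,d=d,p=o["ee_pos"],r=o["tcp_rot"])
print(o["ee_pos"],o["tcp_rot"],o["q"])
def an(cam,im,C):
  c,s=np.cos(np.radians(-20.1)),np.sin(np.radians(-20.1))
  hsv=cv2.cvtColor(im,cv2.COLOR_RGB2HSV)
  D=C-[.5637,-.327,0];X=D[...,0]*c+D[...,1]*s;Y=-D[...,0]*s+D[...,1]*c;Z=D[...,2]
  g=(abs(X)<.15)&(abs(Y-.13)<.07)&(Z>.28)&(Z<.36)&(hsv[...,1]>170)&((hsv[...,0]<8)|(hsv[...,0]>172))
  if g.sum()<5: print(cam,"no grip");return
  print(cam,g.sum(),*[np.percentile(a[g],[1,50,99]).round(4) for a in(X,Y,Z)])
  P=np.stack([X[g],Z[g]],1)
  A=np.c_[2*P,np.ones(len(P))];k=np.linalg.lstsq(A,(P**2).sum(1),rcond=None)[0];print(" circle",k[:2].round(4),np.sqrt(k[2]+k[0]**2+k[1]**2).round(4))
an("wrist",im,cloud("wrist",d,o)); cv2.imwrite("pics/w6.png",im[:,:,::-1])
for n in("top1","side1"): z=np.load(n+".npz");an(n,z["im"],cloud(n[:-1],z["d"]))
z=np.load("w2.npz");an("w2",z["im"],cloud("wrist",z["d"],{"ee_pos":z["p"],"tcp_rot":z["r"]}))
E
```

```text
time: 16.35
ee_pos: [0.4187, -0.2746, 0.3075]
tcp_rot: [-90.2, -0.2, 29.4]
wrist_force: [0.4, 0.7, -0.6]
opening: 0.0683
time: 16.85
ee_pos: [0.4186, -0.1724, 0.3791]
tcp_rot: [-90.0, -0.1, -10.4]
wrist_force: [-0.7, -0.7, -0.4]
opening: 0.0685
time: 17.25
ee_pos: [0.4571, -0.1744, 0.3923]
tcp_rot: [-90.0, 0.0, -19.9]
wrist_force: [0.1, 0.0, 0.1]
opening: 0.0681
[ 0.45714225 -0.17443337  0.3923339 ] [-8.99775109e+01  1.41824371e-02 -1.98521689e+01] [-2.08984755e+01  4.01012991e+00  2.78316811e+01  1.13836142e+02
  2.22263862e-02  8.89536933e+01]
wrist 5077 [-0.0574 -0.0511 -0.0393] [0.0994 0.1362 0.1685] [0.3146 0.3246 0.3274]
 circle [-0.0475  0.3173] 0.0091
top1 132 [-0.0621 -0.053  -0.0404] [0.1008 0.1342 0.1676] [0.3109 0.3235 0.3329]
 circle [-0.0518  0.3223] 0.0067
side1 109 [-0.0626 -0.0548 -0.0419] [0.1007 0.1324 0.1658] [0.3116 0.3223 0.3294]
 circle [-0.0521  0.3208] 0.0069
w2 2727 [-0.058  -0.0537 -0.0417] [0.0968 0.1159 0.1379] [0.3119 0.3237 0.3276]
 circle [-0.0482  0.3177] 0.0088
```

View pics/w6.png

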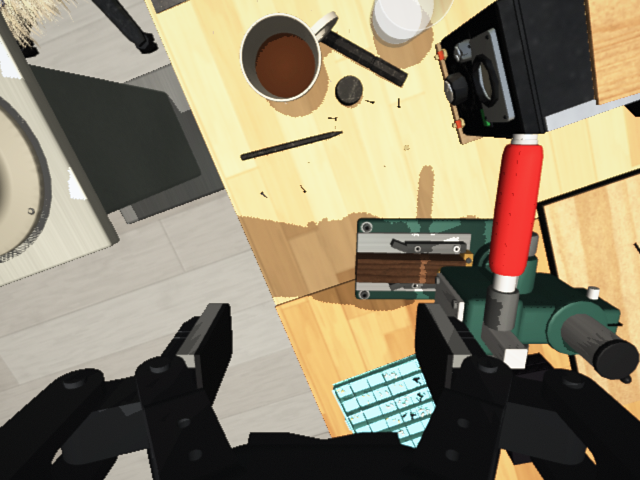

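```bash
python3 -m jog '[[0.2,1.2,0,0,0,0,0],[0.2,2.6,-0.1,0,0,0,0],[0.2,3.8,-0.19,0,0,0,-0.05],[0.2,4.4,-0.19,0,0,0,-0.05],[0.2,4.4,-0.19,0,0,0,-0.05]]'; python3 - <<'E'
from h import *
c,s=np.cos(np.radians(-20.1)),np.sin(np.radians(-20.1))
for n in("w2","w6","top1"):
  z=np.load(n+".npz");C=cloud("wrist",z["d"],{"ee_pos":z["p"],"tcp_rot":z["r"]}) if n[0]=="w" else cloud("top",z["d"])
  D=C-[.5637,-.327,0];X=D[...,0]*c+D[...,1]*s;Y=-D[...,0]*s+D[...,1]*c;Z=D[...,2]
  for lo in(.14,.2,.26):
    m=(abs(X+.05)<.17)&(Y>.18)&(Y<.32)&(Z>lo)&(Z<.36)
    if m.sum()>5: print(n,lo,m.sum(),*[np.percentile(a[m],[1,50,99]).round(3) for a in(X,Y,Z)])
o=bot.get_obs();print(o["ee_pos"],o["q"],o["tcp_rot"])
E
```

```text
time: 17.8
ee_pos: [0.5668, -0.1792, 0.3916]
tcp_rot: [-90.0, 0.1, -20.2]
wrist_force: [-0.2, -0.3, -0.9]
opening: 0.068
w2 0.14 9486 [-0.017  0.023  0.119] [0.181 0.227 0.286] [0.141 0.179 0.186]
w6 0.14 18148 [-0.017  0.039  0.1  ] [0.182 0.232 0.272] [0.146 0.179 0.186]
top1 0.14 1522 [-0.019  0.05   0.119] [0.183 0.248 0.317] [0.142 0.179 0.193]
top1 0.2 6 [0.114 0.119 0.12 ] [0.294 0.31  0.316] [0.226 0.324 0.327]
[ 0.56682085 -0.17920043  0.39157598] [-1.75512749e+01  2.08767830e+01  4.79616071e+01  1.17178447e+02
  1.44410529e-02  9.26137278e+01] [-89.98984338   0.09418369 -20.1650061 ]
```

```bash
python3 -m jog '[[0.2,0,0,-1,0,0,0],[0.2,0,0,-2,0,0,0],[0.2,0,0,-3,0,0,0],[0.2,0,0,-3.72,0,0,0],[0.2,0,0,-3.72,0,0,0]]'; python3 -m jog '[[1,0,0,0,0,0,0],[1,0,0,0,0,0,0],[1,0,0,0,0,0,0],[1,0,0,0,0,0,0],[1,0,0,0,0,0,0]]' 40
python3 - <<'E'
import numpy as np
# arc waypoints in jog units relative to start, by lever angle a
c,s=np.cos(np.radians(-20.1)),np.sin(np.radians(-20.1))
for a in np.arange(0,1.55,.1):
    t=np.radians(62)-a;x=.165*(np.cos(np.radians(62))-np.cos(t));z=.165*(np.sin(t)-np.sin(np.radians(62)))
    print(round(a,2),np.round(np.array([x*c,x*s,z])/.025,2))
E
```

```text
time: 18.3
ee_pos: [0.5636, -0.1789, 0.2988]
tcp_rot: [-90.0, 0.1, -20.2]
wrist_force: [-0.2, 0.7, 0.2]
opening: 0.0685
time: 18.8
ee_pos: [0.5657, -0.1791, 0.3018]
tcp_rot: [-90.0, -0.2, -20.3]
wrist_force: [-1.4, 1.0, 6.2]
opening: 0.019
0.0 [ 0. -0.  0.]
0.1 [-0.53  0.19 -0.34]
0.2 [-1.03  0.38 -0.73]
0.3 [-1.49  0.54 -1.18]
0.4 [-1.9   0.7  -1.67]
0.5 [-2.27  0.83 -2.2 ]
0.6 [-2.58  0.94 -2.77]
0.7 [-2.84  1.04 -3.37]
0.8 [-3.04  1.11 -3.99]
0.9 [-3.19  1.17 -4.63]
1.0 [-3.27  1.2  -5.29]
1.1 [-3.29  1.2  -5.95]
1.2 [-3.25  1.19 -6.6 ]
1.3 [-3.14  1.15 -7.25]
1.4 [-2.98  1.09 -7.89]
1.5 [-2.75  1.01 -8.51]
```

```bash
python3 -m jog '[[1,-0.27,0.09,-0.16,0,0,0],[1,-0.53,0.19,-0.34,0,0,0],[1,-0.79,0.29,-0.53,0,0,0],[1,-1.03,0.38,-0.73,0,0,0],[1,-1.03,0.38,-0.73,0,0,0]]'; python3 -m jog '[[1,-0.46,0.16,-0.45,0,0,0],[1,-0.87,0.32,-0.94,0,0,0],[1,-1.24,0.45,-1.47,0,0,0],[1,-1.24,0.45,-1.47,0,0,0]]'
```

```text
time: 19.3
ee_pos: [0.5397, -0.1696, 0.2832]
tcp_rot: [-90.0, -0.2, -20.3]
wrist_force: [0.7, -1.2, 4.1]
opening: 0.0193
time: 19.7
ee_pos: [0.5088, -0.1582, 0.2452]
tcp_rot: [-90.0, -0.1, -20.3]
wrist_force: [5.2, -1.7, 1.0]
opening: 0.0189
```

```bash
python3 -m jog '[[1,-0.31,0.11,-0.57,0,0,0],[1,-0.57,0.21,-1.17,0,0,0],[1,-0.77,0.28,-1.79,0,0,0],[1,-0.92,0.34,-2.43,0,0,0],[1,-0.92,0.34,-2.43,0,0,0]]'; python3 -c "
from h import *
o=bot.get_obs();D=np.array(o['ee_pos'])-[.5637,-.327,0];c,s=np.cos(np.radians(-20.1)),np.sin(np.radians(-20.1));x=D[0]*c+D[1]*s;z=D[2]+.016
print(x,D[1]*c-D[0]*s,z,'angle',np.radians(62)-np.arctan2(z-.1718,.03-x),np.hypot(x-.03,z-.1718),o['wrist_force'])"
```

```text
time: 20.2
ee_pos: [0.4873, -0.1503, 0.1848]
tcp_rot: [-90.0, -0.2, -20.3]
wrist_force: [8.4, -4.1, 2.8]
opening: 0.0189
-0.13248838275053876 0.13968144224400483 0.20075115077930644 angle 0.905780777801077 0.16504739822345493 [ 8.35112673 -4.07584973  2.80309756]
```

```bash
python3 -m jog '[[1,-0.05,0.02,-0.33,0,0,0],[1,-0.08,0.03,-0.66,0,0,0],[1,-0.08,0.03,-0.66,0,0,0]]'; python3 -m jog '[[1,-0.01,0,-0.33,0,0,0],[1,-0.02,0,-0.66,0,0,0],[1,-0.02,0,-0.66,0,0,0]]'
```

```text
time: 20.5
ee_pos: [0.4858, -0.1497, 0.1701]
tcp_rot: [-90.0, -0.3, -20.3]
wrist_force: [6.8, -2.4, 6.3]
opening: 0.0188
time: 20.8
ee_pos: [0.4855, -0.1496, 0.1539]
tcp_rot: [-90.0, -0.3, -20.3]
wrist_force: [5.7, -1.0, 8.7]
opening: 0.0191
```

```bash
python3 -m jog '[[1,0.01,0,-0.16,0,0,0],[1,0.01,0,-0.32,0,0,0]]'; python3 -m jog '[[1,0.01,0,-0.16,0,0,0],[1,0.02,-0.01,-0.32,0,0,0]]';python3 -c "
from h import *
o=bot.get_obs();D=np.array(o['ee_pos'])-[.5637,-.327,0];c,s=np.cos(np.radians(-20.1)),np.sin(np.radians(-20.1));x=D[0]*c+D[1]*s;z=D[2]+.016
print(x,D[1]*c-D[0]*s,z,'angle',np.radians(62)-np.arctan2(z-.1718,.03-x),np.hypot(x-.03,z-.1718),o['wrist_force'])"
```

```text
time: 21.0
ee_pos: [0.4857, -0.1497, 0.1467]
tcp_rot: [-90.0, -0.4, -20.3]
wrist_force: [5.3, -2.0, 11.0]
opening: 0.0189
time: 21.2
ee_pos: [0.4864, -0.15, 0.1388]
tcp_rot: [-90.0, -0.4, -20.3]
wrist_force: [2.8, -0.7, 13.3]
opening: 0.0189
-0.1334330821675091 0.13969541747666775 0.15481565663672486 angle 1.1856547365233339 0.1643132382562446 [ 2.78236805 -0.74426397 13.33999983]
```

```bash
python3 -m jog '[[1,0.02,-0.01,-0.12,0,0,0],[1,0.02,-0.01,-0.12,0,0,0]]'; python3 -m jog '[[1,0.02,-0.01,-0.12,0,0,0],[1,0.02,-0.01,-0.12,0,0,0]]';python3 -m jog '[[1,0.02,-0.01,-0.12,0,0,0],[1,0.02,-0.01,-0.12,0,0,0]]'
```

```text
time: 21.4
ee_pos: [0.4867, -0.1501, 0.1354]
tcp_rot: [-90.0, -0.3, -20.3]
wrist_force: [3.0, -0.2, 10.5]
opening: 0.0188
time: 21.6
ee_pos: [0.487, -0.1502, 0.1323]
tcp_rot: [-89.9, -0.3, -20.3]
wrist_force: [3.2, 0.2, 10.1]
opening: 0.0189
time: 21.8
ee_pos: [0.4875, -0.1504, 0.1295]
tcp_rot: [-89.9, -0.3, -20.3]
wrist_force: [2.0, 0.8, 11.4]
opening: 0.0188
```

```bash
python3 -m jog '[[1,0.02,-0.01,-0.12,0,0,0],[1,0.02,-0.01,-0.12,0,0,0]]'; python3 -m jog '[[1,0.02,-0.01,-0.12,0,0,0],[1,0.02,-0.01,-0.12,0,0,0]]'; python3 -c "
from h import *
o=bot.get_obs();D=np.array(o['ee_pos'])-[.5637,-.327,0];c,s=np.cos(np.radians(-20.1)),np.sin(np.radians(-20.1));x=D[0]*c+D[1]*s;z=D[2]+.016
print(x,D[1]*c-D[0]*s,z,'angle',np.radians(62)-np.arctan2(z-.1718,.03-x),np.hypot(x-.03,z-.1718),o['wrist_force'])"
```

```text
time: 22.0
ee_pos: [0.4879, -0.1505, 0.1263]
tcp_rot: [-89.9, -0.3, -20.3]
wrist_force: [1.6, 0.8, 10.3]
opening: 0.0191
time: 22.2
ee_pos: [0.4883, -0.1507, 0.1238]
tcp_rot: [-89.9, -0.3, -20.3]
wrist_force: [0.0, 3.1, 15.9]
opening: 0.019
-0.13141287678655103 0.13968252021089192 0.1397962237661211 angle 1.277838336019563 0.16455503178492747 [ 0.03726058  3.13667858 15.89487799]
```

```bash
python3 -m jog '[[1,0.01,0,-0.06,0,0,0],[1,0.01,0,-0.06,0,0,0]]'; python3 -m jog '[[1,0.01,0,-0.06,0,0,0],[1,0.01,0,-0.06,0,0,0]]'
```

```text
time: 22.4
ee_pos: [0.4885, -0.1507, 0.1229]
tcp_rot: [-89.9, -0.3, -20.3]
wrist_force: [-2.4, 2.6, 19.0]
opening: 0.0188
time: 22.6
ee_pos: [0.4887, -0.1508, 0.1218]
tcp_rot: [-89.9, -0.3, -20.3]
wrist_force: [-3.3, 3.1, 21.6]
opening: 0.0188
```

```bash
python3 -m jog '[[1,0.01,0,-0.06,0,0,0],[1,0.01,0,-0.06,0,0,0]]'; python3 -m jog '[[1,0,0,-0.04,0,0,0],[1,0,0,-0.04,0,0,0]]';python3 - <<'E'
from h import *
o=bot.get_obs();im,d=bot.camera("wrist");print(o["ee_pos"],o["wrist_force"])
cv2.imwrite("pics/w7.png",im[:,:,::-1])
im,d=bot.camera("top");cv2.imwrite("pics/t7.png",cv2.resize(im[130:230,400:533],(798,600),interpolation=cv2.INTER_CUBIC)[:,:,::-1])
E
```

```text
time: 22.8
ee_pos: [0.4889, -0.1508, 0.1205]
tcp_rot: [-89.9, -0.3, -20.3]
wrist_force: [-4.6, 2.6, 24.3]
opening: 0.0188
time: 23.0
ee_pos: [0.489, -0.1509, 0.1199]
tcp_rot: [-89.9, -0.4, -20.3]
wrist_force: [-4.5, 2.6, 26.0]
opening: 0.0189
[ 0.48904926 -0.15089219  0.11985748] [-4.4928123   2.60897906 26.046677  ]
```

View pics/w7.png

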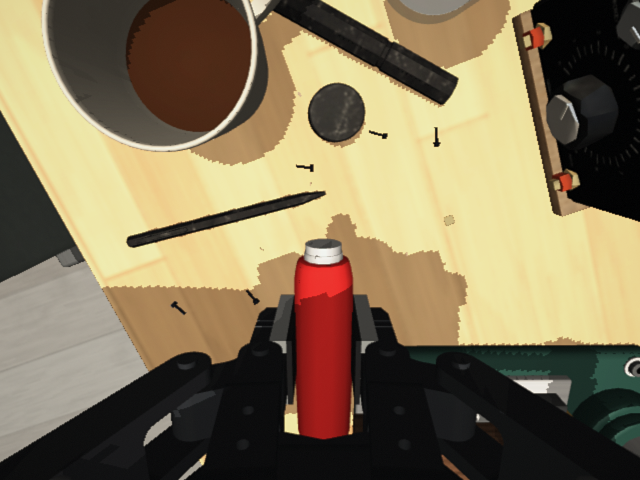

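```bash
python3 -m jog '[[1,-0.03,0.01,0.2,0,0,0],[1,-0.11,0.04,0.65,0,0,0],[1,-0.15,0.05,1.3,0,0,0],[1,-0.13,0.05,1.96,0,0,0],[1,-0.05,0.02,2.62,0,0,0]]'; python3 -m jog '[[1,0.15,-0.06,0.64,0,0,0],[1,0.35,-0.13,1.26,0,0,0],[1,0.61,-0.23,1.86,0,0,0],[1,0.92,-0.34,2.43,0,0,0],[1,0.92,-0.34,2.43,0,0,0]]'; python3 -c "
from h import *
o=bot.get_obs();D=np.array(o['ee_pos'])-[.5637,-.327,0];c,s=np.cos(np.radians(-20.1)),np.sin(np.radians(-20.1));x=D[0]*c+D[1]*s;z=D[2]+.016
print(x,D[1]*c-D[0]*s,z,'angle',np.radians(62)-np.arctan2(z-.1718,.03-x),np.hypot(x-.03,z-.1718),o['wrist_force'])"
```

```text
time: 23.6
ee_pos: [0.4879, -0.1505, 0.1824]
tcp_rot: [-90.0, -0.2, -20.3]
wrist_force: [14.9, -4.5, -4.2]
opening: 0.0188
time: 24.1
ee_pos: [0.5121, -0.1595, 0.243]
tcp_rot: [-90.0, -0.3, -20.3]
wrist_force: [10.3, -3.3, -4.8]
opening: 0.0188
-0.10604120793370284 0.13955584080625144 0.25897827602012513 angle 0.5122076170038917 0.16157741818058022 [10.2842729  -3.27159574 -4.80899811]
```

```bash
python3 -m jog '[[1,0.35,-0.13,0.55,0,0,0],[1,0.74,-0.27,1.08,0,0,0],[1,1.18,-0.43,1.55,0,0,0],[1,1.65,-0.6,1.97,0,0,0],[1,1.65,-0.6,1.97,0,0,0]]'; python3 -m jog '[[1,0.25,-0.09,0.19,0,0,0],[1,0.49,-0.18,0.38,0,0,0],[1,0.49,-0.18,0.38,0,0,0]]'; python3 -c "
from h import *
o=bot.get_obs();D=np.array(o['ee_pos'])-[.5637,-.327,0];c,s=np.cos(np.radians(-20.1)),np.sin(np.radians(-20.1));x=D[0]*c+D[1]*s;z=D[2]+.016
print(x,D[1]*c-D[0]*s,z,'angle',np.radians(62)-np.arctan2(z-.1718,.03-x),np.hypot(x-.03,z-.1718),o['wrist_force'])"
```

```text
time: 24.6
ee_pos: [0.5524, -0.1743, 0.2898]
tcp_rot: [-90.0, 0.0, -20.3]
wrist_force: [5.7, -2.8, -8.4]
opening: 0.0187
time: 24.9
ee_pos: [0.564, -0.1786, 0.2985]
tcp_rot: [-90.0, 0.1, -20.3]
wrist_force: [6.7, -2.1, -12.0]
opening: 0.019
-0.05071983037280618 0.13946426921963845 0.3144691944761704 angle 0.026187817434399463 0.16392129229570493 [  6.72517307  -2.098557   -12.04184068]
```

```bash
python3 -m jog '[[0.85,0,0,0,0,0,0],[0.7,0,0,0,0,0,0],[0.5,0,0,0,0,0,0],[0.2,0,0,0,0,0,0],[0.2,0,0,0,0,0,0]]'; python3 -m jog '[[0.2,0,0,1,0,0,0],[0.2,0,0,2.5,0,0,0],[0.2,0,0,4,0,0,0],[0.2,-1.5,0,4,0,0,0],[0.2,-3,0,4,0,0,0]]';python3 -m jog '[[0.2,-1.5,0,0,0,0,0],[0.2,-1.5,0,0,0,0,0]]'; python3 - <<'E'
from h import *
o=bot.get_obs();im,d=bot.camera("wrist");print(o["ee_pos"],o["wrist_force"])
C=cloud("wrist",d,o);c,s=np.cos(np.radians(-20.1)),np.sin(np.radians(-20.1))
hsv=cv2.cvtColor(im,cv2.COLOR_RGB2HSV);D=C-[.5637,-.327,0];X=D[...,0]*c+D[...,1]*s;Y=-D[...,0]*s+D[...,1]*c;Z=D[...,2]
g=(abs(X)<.2)&(abs(Y-.13)<.07)&(Z>.1)&(Z<.36)&(hsv[...,1]>170)&((hsv[...,0]<8)|(hsv[...,0]>172))
P=np.stack([X[g],Z[g]],1);A=np.c_[2*P,np.ones(len(P))];k=np.linalg.lstsq(A,(P**2).sum(1),rcond=None)[0];print(g.sum(),"grip",k[:2].round(4),np.median(P,0))
b=(X<-.04)&(X>-.13)&(abs(Y)<.025)&(Z>.045)&(Z<.06)
if b.sum()>5:print("bar",b.sum(),np.percentile(X[b],[1,99]),np.percentile(Y[b],[1,50,99]),np.median(Z[b]))
cv2.imwrite("pics/w8.png",im[:,:,::-1])
i=im[150:400,300:640];cv2.imwrite("pics/w8c.png",cv2.resize(i,(800,588))[:,:,::-1])
E
```

```text
time: 25.4
ee_pos: [0.5624, -0.178, 0.3009]
tcp_rot: [-90.0, -0.1, -20.3]
wrist_force: [-0.4, 0.2, 0.2]
opening: 0.0675
time: 25.9
ee_pos: [0.4899, -0.179, 0.4006]
tcp_rot: [-90.0, -0.2, -20.2]
wrist_force: [-0.3, -0.5, 0.3]
opening: 0.0681
time: 26.1
ee_pos: [0.4463, -0.1777, 0.4027]
tcp_rot: [-90.0, -0.2, -20.3]
wrist_force: [-0.4, 0.4, 0.7]
opening: 0.0682
[ 0.44632004 -0.17768955  0.40268132] [-0.35961223  0.44193362  0.65258159]
4806 grip [-0.0235  0.2644] [-0.05119891  0.32460089]
bar 1325 [-0.10944777 -0.04073021] [-0.01516439  0.0014616   0.01607054] 0.05224517800160333
```

View pics/w8.png

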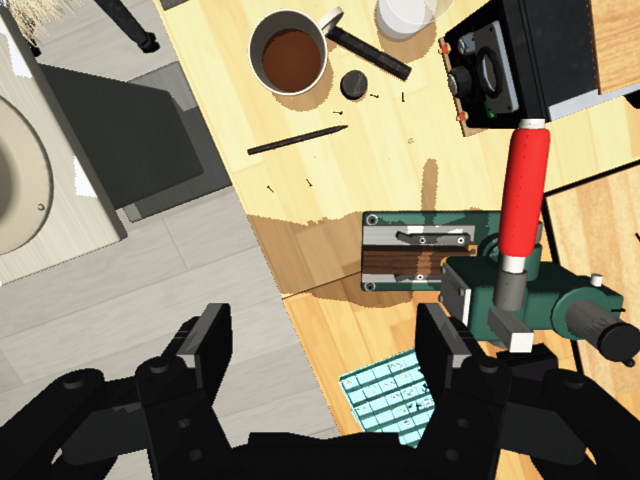

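```bash
python3 -m jog '[[0.2,-1,-1,0,0,0,1.6],[0.2,-1,-2,0,0,0,3.2],[0.2,-1,-3,0,0,0,4.8],[0.2,-1,-4.3,0,0,0,6.4],[0.2,-1,-4.3,0,0,0,8]]'; python3 -m jog '[[0.2,0,0,0,0,0,1.6],[0.2,0,0,0,0,0,3.2],[0.2,0,0,0,0,0,4.8],[0.2,0,0,0,0,0,6.4],[0.2,0,0,0,0,0,8]]'; python3 -m jog '[[0.2,0,0,-1,0,0,1],[0.2,0,0,-2,0,0,2],[0.2,0,0,-3.5,0,0,2],[0.2,0,0,-4,0,0,2],[0.2,0,0,-4,0,0,2]]';  python3 -m jog '[[0.2,0,0,-0.5,-0.5,-1.4,0],[0.2,0.3,0,-1,-1,-2.8,0],[0.2,0.6,0,-2,-1.5,-4.2,0],[0.2,1,0,-3,-2,-5.6,0],[0.2,1,0,-3.7,-2.4,-6.57,0]]'; python3 -m jog '[[0.2,0,0,0,0,0,0],[0.2,0,0,0,0,0,0]]'; python3 - <<'E'
from h import *
o=bot.get_obs();im,d=bot.camera("wrist");print(o["ee_pos"],o["tcp_rot"])
C=cloud("wrist",d,o);c,s=np.cos(np.radians(-20.1)),np.sin(np.radians(-20.1))
D=C-[.5637,-.327,0];X=D[...,0]*c+D[...,1]*s;Y=-D[...,0]*s+D[...,1]*c;Z=D[...,2]
m=(abs(X)<.02)&(abs(Y)<.014)&(Z>.04)&(Z<.075)
print(m.sum());print(np.histogram(Z[m],np.arange(.04,.076,.002)))
m2=(abs(X)<.02)&(abs(Y)<.014)&(Z>.075)&(Z<.11);print("ram",m2.sum(),np.percentile(Z[m2],[1,10,50]) if m2.any() else 0)
v,u=np.where(m);print(v.min(),v.max(),u.min(),u.max()); r0=max(v.min()-50,0);c0=max(int(u.mean())-80,0)
cv2.imwrite("pics/w9.png",cv2.resize(im[r0:r0+120,c0:c0+160],(800,600),interpolation=cv2.INTER_CUBIC)[:,:,::-1])
for l in("mug","tumbler"):
  im2,d2=bot.camera("top");C=cloud("top",d2)
  for r in bot.regions_of("top",l)[:2]:
    p=r["pixels"]&(d2>0);print(l,r["conf"],np.median(C[p],0).round(3))
E
```

```text
time: 26.65
ee_pos: [0.4257, -0.2885, 0.399]
tcp_rot: [-89.9, -0.0, 19.9]
wrist_force: [0.2, -0.1, -0.3]
opening: 0.0687
time: 27.15
ee_pos: [0.4258, -0.2857, 0.4002]
tcp_rot: [-90.0, -0.1, 60.1]
wrist_force: [-0.4, 0.3, 0.5]
opening: 0.0684
time: 27.65
ee_pos: [0.425, -0.2852, 0.2983]
tcp_rot: [-89.8, -0.1, 69.7]
wrist_force: [0.3, -0.1, 0.9]
opening: 0.0682
time: 28.15
ee_pos: [0.4506, -0.2854, 0.2084]
tcp_rot: [-125.3, -0.2, 69.8]
wrist_force: [0.7, 0.3, 0.1]
opening: 0.0682
time: 28.35
ee_pos: [0.4504, -0.2859, 0.2108]
tcp_rot: [-125.0, -0.1, 69.8]
wrist_force: [1.0, -0.1, 1.6]
opening: 0.0684
[ 0.45036255 -0.28590269  0.21081305] [-125.00842237   -0.1369285    69.79669833]
997
(array([  0,   0,   0,   0,   0, 200, 562, 235,   0,   0,   0,   0,   0,
         0,   0,   0,   0]), array([0.04 , 0.042, 0.044, 0.046, 0.048, 0.05 , 0.052, 0.054, 0.056,
       0.058, 0.06 , 0.062, 0.064, 0.066, 0.068, 0.07 , 0.072, 0.074]))
ram 392 [0.08985904 0.09113151 0.09654171]
203 234 307 339
mug 0.88 [ 0.47  -0.032  0.053]
tumbler 0.75 [ 0.601 -0.022  0.075]
```

View pics/w9.png

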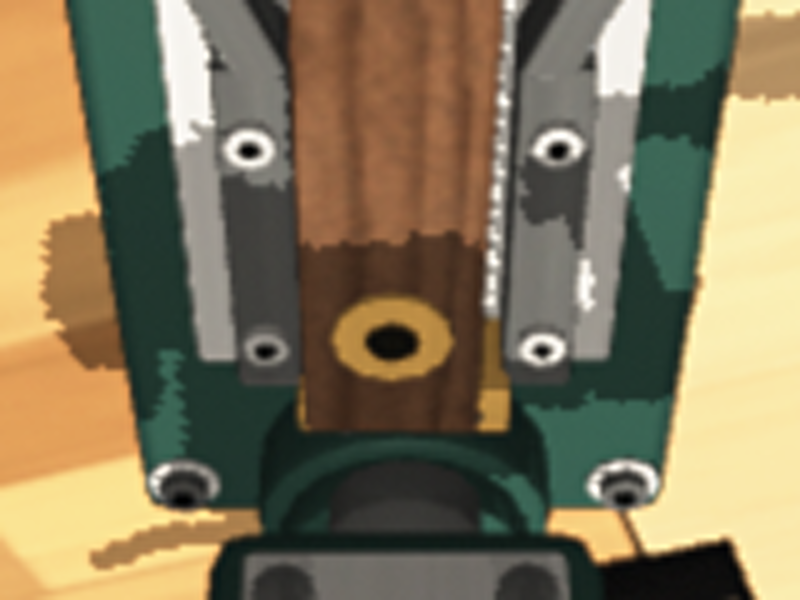

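The flange sits flush: nothing over the hole stands above 56 mm, where an unpressed insert would reach 63 mm. The bar is against the stop between the rails and the ram is back up, so I'm handing in.

```bash
python3 -c "
from workcell import bot
print(bot.get_obs()['wrist_force']);print(bot.job_done())"
```

```text
[ 0.31217899 -0.56060062  0.62671914]
the job is handed in; nothing more can be done
None
```

The insert is pressed home, the bar is in the press against the back stop, and the job was handed in at about 28.5 s of the 70 s allowed.

- **Bar:** I took the walnut bar with the brass insert, slid it between the rails and pushed it to the stop until I felt about 23 N. Its outer end then measured −110.4 mm (nominal −110).
- **Pressing:** I swung the lever down with the grip held in the jaws. The force was about 10–11 N while the insert went in and came up solid at about 1.28 rad. I stopped at 26 N, under the 45 N limit. As the force rose at the end, the tool still crept down about 1 mm per step; I took this for the pads slipping on the grip.
- **Release:** I eased the lever back up while still gripping it, then let go.

Last checks before handing in:
- **Insert:** the flange is flush, with nothing over the hole above 56 mm; an unpressed insert would stand at 63 mm.
- **Lever:** the grip is back where it was at the start. A circle fit to it was upset by stray points, but the median position matched.
- **Ram:** its face is back up at about 90 mm.
- **Bar:** it lies flat between the rails, its top at 52 mm.
- **Mug and glass:** neither has moved, to within 2 mm.
- **Robot:** it is clear of everything.

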